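Return first-aid items to their cedar inserts

ROBOT

A 6-joint arm with a two-finger parallel gripper is mounted at the origin on the work surface. World frame = base frame: x ahead of the robot, y to its left, z up, the work surface at z = 0. Lengths are in m, angles in rad, forces in N, time in s.
With the tool pointing down it reaches from about 0.35 to 0.775 m from the base axis. Payload 5.5 kg.
Tool frame: the origin (TCP) lies at the very end of the fingers, on their centre line; the grasp point (between the pads) lies 19 mm behind it; z points along the fingers, y is the line along which they close (so a half turn about z gives the same grasp; the last joint's range is limited). The gripper opens to 85 mm and grips with 20 to 120 N. Pads are 22 mm wide; open, the fingers measure 114 mm over their backs; the gripper's body (76 mm by 85 mm) begins 54 mm behind the grasp point. The pads swing forward as they close: fully open they stand 13 mm farther back than shut.
Start: joints at [1.079, 0.313, 0.046, 1.304, 0, 1.431], TCP at [0.198, 0.54, 0.231] pointing down, gripper open.
Joint ranges: [-2.76, 2.76], [-0.86, 1.69], [-1.03, 1.26], [-2.2, 2.34], [-1.47, 1.5], [-3.14, 3.14]. Speed limits (rad/s): [2.57, 2.57, 3.14, 3.14, 3.14, 3.14].

INTERFACE

Orientations are given as a unit quaternion [w, x, y, z].
In Python, from workcell import get_state, read_camera, hand_in gives the robot as it stands.
- The arm moves only by the tool send_rows, never from a script. Its argument "increments" is a list of rows, each an object of numbers: "dx", "dy", "dz": the shift along the world's x, y, z in units of 25 mm (1.0 is 25 mm); "roll": the turn about the world's z in units of 8 degrees (1.0 is 8 degrees); "claw": the opening, from -1 (shut) to 1 (fully open). In form: [{"dx": .., "dy": .., "dz": .., "roll": .., "claw": ..}, ...]. A call has exactly 5 rows; each row is the pose to reach, as a shift and turn from the pose commanded when the call began; what a row does not reach only later rows make up. A row lasts 1/8 s, in which the tool goes at most 62.5 mm and 10.7 degrees, less where a joint would pass 70% of its speed; a pose out of reach is approached as far as the arm can. A call with a gripper value outside its range is refused whole. The fingers move at their own pace and stop on an object; "grip_force" is the grip in N (left out, the last holds). Time passes only in rows, so rows that repeat a pose let the fingers close, or fill a call up. It gives the time, the measured TCP pose, the force, the opening and the grip force at its end, in the units of the state.
- get_state(): the state, without advancing time (a new reading comes with each control period).
- read_camera(name): name is "side" or "top" or "wrist"; returns a dict with "image" (420x560x3 uint8, blue, green, red), "fx", "fy", "cx", "cy" (pixels), "world_to_cam" (4x4, takes a point from world to camera coordinates). Camera axes: x right, y up, looking along -z (the intrinsics and any distortion apply to the point x, -y, -z); pixel columns grow to the right and rows downward; lengths in m; the calibration is good to about 2 mm. A picture is of the moment at which its call begins. There is no depth.
- hand_in(): hands the job in; it is judged then, once.
The state is a dict: "clock": time; "joint_pos": joint angles; "qvel": joint speeds; "tau": joint torques, N m; "tcp_pos": TCP position; "orientation": TCP orientation; "wrist_force": force on the tool from outside, world axes, zero at the start; "ft_torque": the same for the moment, N m; "finger_gap": finger opening in m; "grip_force": force on a finger pad.
Only numpy, scipy, OpenCV 4.12 (cv2) and the standard library are available. Lean on these libraries where they do the work, as an engineer would, in place of code of your own. Each camera call takes 0.05 s, during which the arm holds its last target. There are 200 camera calls.

TASK

The first-aid box has been emptied for its check and its four cedar inserts lie about the bench among the contents. Put the blue jar, the aluminium tin, the white torch and the green finger splint each into the insert whose recess is cut to its shape and size, the right way up, lying flat on the recess floor, and do not knock over the small brown glass bottle.

Things in the scene. Friction and masses are not known exactly. Their poses are not given: they have to be found in the camera images.
- jar: Closed blue plastic jar with a dark blue cap, upright cylinder 40 mm in diameter and 60 mm tall, about 90 g. Origin: centre of its underside, z up.
- tin: Round aluminium tin with push-fit lid, 60 mm in diameter and 28 mm tall (body 59 mm), standing flat, about 80 g. Origin: centre of its underside, z up.
- torch: White plastic torch with flat sides (it does not roll), lying on its side with an orange switch on top: 112 mm long along its x axis, handle 24 mm wide (y), square head at the +x end 30 mm wide and 30 mm long, 26 mm tall, about 90 g. Origin: centre of its underside, z up. It may lie in its insert either way round.
- splint: Hard green finger splint, a rigid channel open at the top: 70 mm long along its x axis, 24 mm wide (y), 18 mm tall, side walls 4 mm thick, about 30 g; closed by a low wall at the +x end. Origin: centre of its underside, z up. It can be pinched across its 24 mm width. It may lie in its insert either way round.
- insert_jar: The jar's insert: fixed flat reddish cedar block 8 mm thick, with a recess 4 mm deep with a felt floor; the recess floor is 4 mm above the bench, the block's top 8 mm. Block 68 x 68 mm, round recess 54 mm in diameter at its centre, dark blue felt floor. Origin: centre of the block's underside, on the bench, z up.
- insert_tin: The tin's insert: fixed flat reddish cedar block 8 mm thick, with a recess 4 mm deep with a felt floor; the recess floor is 4 mm above the bench, the block's top 8 mm. Block 88 x 88 mm, round recess 74 mm in diameter at its centre, near-black felt floor. Origin: centre of the block's underside, on the bench, z up.
- insert_torch: The torch's insert: fixed flat reddish cedar block 8 mm thick, with a recess 4 mm deep with a felt floor; the recess floor is 4 mm above the bench, the block's top 8 mm. Block 142 x 60 mm, rectangular recess 128 mm (along its x axis) x 46 mm (y) at its centre, off-white felt floor. Origin: centre of the block's underside, on the bench, z up.
- insert_splint: The splint's insert: fixed flat reddish cedar block 8 mm thick, with a recess 4 mm deep with a felt floor; the recess floor is 4 mm above the bench, the block's top 8 mm. Block 100 x 54 mm, rectangular recess 86 mm (along its x axis) x 40 mm (y) at its centre, dark green felt floor. Origin: centre of the block's underside, on the bench, z up.
- bottle: Small brown glass bottle with black cap and paper label, 32 mm in diameter and 70 mm tall, a bystander that must stay standing. Origin: centre of its underside, z up. Other unlisted bystanders up to 30 mm tall (green eye bath, yellow spool, red vial) stand in the gaps; all listed things' centres are at least 130 mm apart at the start.
Things that resemble listed ones, but are neither listed nor needed, are in the scene too. Leave any turquoise or yellow look-alike of the torch alone.

How it is judged:
By the outcome, as a careful person would: the job done as asked, in the order asked, and still so for the second after the job is handed in, with the robot touching nothing.
It also fails if it takes over 102 s, if anything falls off the work surface, if the arm or the gripper's body presses on something with over 40 N, if the wrist force passes 120 N, or if a joint passes its speed limit or range.

## Working session

There is one attempt and no reset: what is moved stays moved. The work goes in short steps, Python scripts to look and compute and a tool call to move; the robot and the scene stay as the last step left them, time stands still between calls to the robot, and variables do not carry over. Pictures are saved under pics/ and viewed, at most 14 in all, crops included, and the job is handed in when it is done.

Besides the shell and the picture viewer there is one more tool, called after "Emit:" by a JSON object that holds its "fn" and its "kwargs". send_rows: Moves the arm, as the interface text tells. Its arguments: {"type":"object","properties":{"increments":{"type":"array","items":{"type":"object","properties":{"dx":{"type":"number"},"dy":{"type":"number"},"dz":{"type":"number"},"roll":{"type":"number"},"claw":{"type":"number"}}}},"grip_force":{"type":"number"}},"required":["increments"]}

```bash
ls; mkdir -p pics; python3 - <<'E'
from workcell import *
import cv2,numpy as np
for n in("top","side"):
    r=read_camera(n);cv2.imwrite(f"pics/{n}0.png",r["image"]);np.save(f"{n}.npy",r,allow_pickle=True)
    print(n,{k:v for k,v in r.items() if k!="image"})
print(get_state())
E
```

```text
pics
top {'fx': 489.38411855867486, 'fy': 489.38411855867486, 'cx': 271.5110603705831, 'cy': 205.33707717095402, 'world_to_cam': array([[-0.02066624, -0.99975303,  0.00817207, -0.00366463],
       [ 0.98932051, -0.01926962,  0.144477  , -0.50863208],
       [-0.14428385,  0.01107059,  0.98947441, -1.12722151],
       [ 0.        ,  0.        ,  0.        ,  1.        ]])}
side {'fx': 511.66317671967045, 'fy': 511.66317671967045, 'cx': 288.1221807962604, 'cy': 211.7606208563139, 'world_to_cam': array([[-0.9948181 , -0.10128074,  0.00889708,  0.51985419],
       [ 0.05871544, -0.50086804,  0.86352979, -0.05137973],
       [-0.08300268,  0.85957746,  0.50421934, -1.22575965],
       [ 0.        ,  0.        ,  0.        ,  1.        ]])}
{'clock': 0.1, 'joint_pos': array([1.07943311e+00, 3.13918027e-01, 4.51151330e-02, 1.30362349e+00,
       2.36246849e-05, 1.43122727e+00]), 'qvel': array([ 1.12980300e-03, -3.63267128e-03,  6.96955108e-04, -7.09206738e-04,
        1.01680094e-03,  6.20855191e-05]), 'tau': array([ 1.47731556e-03, -4.81723380e+01,  2.99244940e+01,  1.27149385e-02,
       -2.16676563e-04,  6.39009698e-06]), 'tcp_pos': array([0.19790468, 0.53938644, 0.23051141]), 'orientation': array([-2.64099688e-04,  1.74991399e-01,  9.84569625e-01, -7.71142910e-04]), 'wrist_force': array([0.31865246, 0.88992445, 0.02041769]), 'ft_torque': array([-0.03668719,  0.05545314, -0.03447316]), 'grip_force': 0.0, 'finger_gap': 0.08547776678353008}
```

View pics/top0.png

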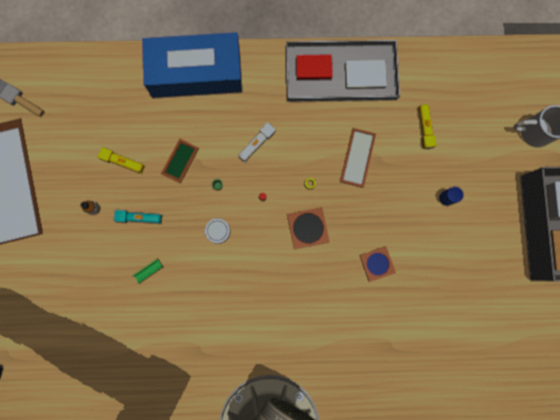

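View pics/side0.png

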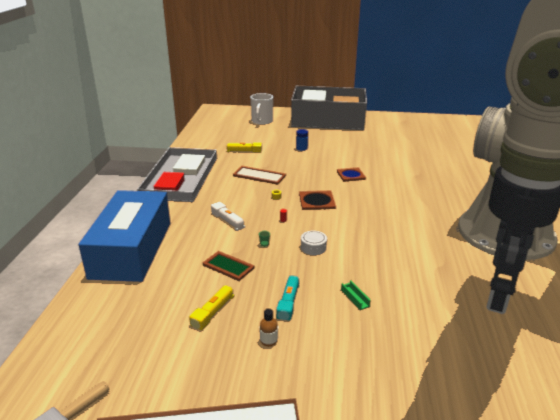

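The top view shows, by pixel: jar (452,196), tin (217,231), white torch (257,142), splint (149,271), and the inserts for jar (378,264), tin (308,228), torch (358,158) and splint (180,160). The bottle is at (90,207). The side view agrees. Next I measure by masks.

```bash
cat > h.py <<'E'
import numpy as np,cv2
def load(n): return np.load(n+".npy",allow_pickle=True).item()
def cast(r,uv,z):
    T=r["world_to_cam"];R=T[:3,:3];c=-R.T@T[:3,3]
    uv=np.atleast_2d(uv)
    d=np.c_[(uv[:,0]-r["cx"])/r["fx"],-(uv[:,1]-r["cy"])/r["fy"],-np.ones(len(uv))]@R
    return c+d*((z-c[2])/d[:,2])[:,None]
def proj(r,p):
    q=r["world_to_cam"][:3,:3]@p+r["world_to_cam"][:3,3]
    return r["cx"]+r["fx"]*q[0]/-q[2], r["cy"]-r["fy"]*q[1]/-q[2]
def comp(r,lo,hi,seed,win=45,close=0):
    """hull of the HSV component (lo..hi) nearest the seed pixel"""
    m=cv2.inRange(cv2.cvtColor(r["image"],cv2.COLOR_BGR2HSV),np.array(lo),np.array(hi))
    w=np.zeros_like(m);cv2.rectangle(w,(seed[0]-win,seed[1]-win),(seed[0]+win,seed[1]+win),255,-1);m&=w
    if close:m=cv2.morphologyEx(m,cv2.MORPH_CLOSE,np.ones((close,close)))
    cs=[c for c in cv2.findContours(m,0,2)[0] if cv2.contourArea(c)>15]
    c=max(cs,key=lambda c:cv2.contourArea(c)/(20+abs(cv2.pointPolygonTest(c,tuple(map(float,seed)),True)*(cv2.pointPolygonTest(c,tuple(map(float,seed)),False)<0))))
    return c[:,0].astype(float)
def rect(r,c,z):
    """minAreaRect of contour cast to plane z: centre, long/short size mm, yaw of the long side deg"""
    p=cast(r,c,z)[:,:2]
    (x,y),(w,h),a=cv2.minAreaRect((p*1000).astype(np.float32))
    if h>w:w,h,a=h,w,a+90
    return np.round([x,y,w,h,(a+90)%180-90],1)
E
python3 - <<'E'
from h import *
r=load("top");hsv=cv2.cvtColor(r["image"],cv2.COLOR_BGR2HSV)
for n,s in dict(jar=(452,196),jarcap=(457,194),tin=(217,231),torch=(257,142),splint=(149,271),ij=(378,264),it=(308,228),ito=(358,158),isp=(180,160),rim=(294,215),wood=(300,300),bot=(90,207)).items(): print(n,hsv[s[1],s[0]])
big=lambda u,v,w,h,k:cv2.resize(r["image"][v:v+h,u:u+w],None,fx=k,fy=k,interpolation=cv2.INTER_CUBIC)
a=cv2.resize(r["image"][110:290,80:480],None,fx=2,fy=2,interpolation=cv2.INTER_CUBIC)
b=np.hstack([big(430,175,50,50,4),big(195,205,50,50,4),big(232,115,50,50,4),big(125,245,50,50,4)])
cv2.imwrite("pics/c1.png",np.vstack([a,b]))
E
```

```text
jar [113 173  96]
jarcap [113 193  90]
tin [ 99  16 162]
torch [ 15 107 153]
splint [ 67 177 137]
ij [114 151 105]
it [90  5 51]
ito [ 53  13 160]
isp [ 71 173  59]
rim [ 10 154 136]
wood [ 17 128 152]
bot [ 15 191  92]
```

View pics/c1.png

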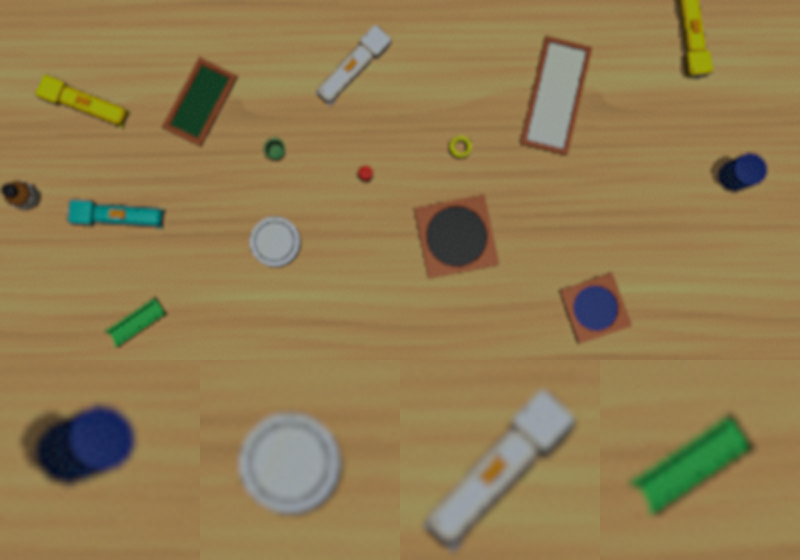

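The crop confirms the jar cap at about (455,195), the tin at (217,231), the torch head pointing to upper right, and the splint lying diagonally. All inserts are clear.

```bash
python3 - <<'E'
from h import *
t=load("top");s=load("side")
def show(n,c,z,r=t): print(n,rect(r,c,z))
def f(r,*a,**k):
    return comp(r,*a,**k)
W=((0,0,115),(179,60,255))
G=((50,120,60),(85,255,255))
show("jarcap",f(t,(105,120,75),(130,255,255),(456,194)),.06)
show("jarall",f(t,(100,60,0),(135,255,255),(452,196)),.06)
show("tin",f(t,*W,(217,231)),.028)
show("torch",f(t,*W,(254,146),close=5),.026)
show("splint",f(t,*G,(149,271)),.018)
show("i_jar",f(t,(105,100,60),(130,255,255),(378,264)),.004)
show("i_tin",f(t,(0,0,0),(179,80,90),(308,228)),.004)
show("i_torch",f(t,(0,0,110),(179,50,255),(358,158)),.004)
show("i_splint",f(t,(55,80,20),(90,255,120),(180,160)),.004)
R=((0,120,50),(13,255,200))
for n,p in dict(i_jar=(378,264),i_tin=(308,228),i_torch=(358,158),i_splint=(180,160)).items():show(n+" block",f(t,*R,p),.008)
for n,p in dict(bottle=(90,207),cap=(86,205)).items():
    print(n,cast(t,p,0.07 if n=="cap" else .035).round(3))
print("other torches etc",cast(t,[(217,185),(263,197),(310,183),(137,216),(121,160),(428,127)],.02).round(3).tolist())
print("side:")
show("tin",f(s,*W,(314,240)),.028,s)
show("splint",f(s,(50,120,40),(85,255,255),(355,295)),.018,s)
show("i_jar",f(s,(105,80,40),(130,255,255),(351,174),win=12),.004,s)
show("i_tin",f(s,(0,0,0),(179,130,75),(317,200),win=22),.004,s)
show("i_torch",f(s,(0,0,130),(179,50,255),(260,175),win=35),.004,s)
show("i_splint",f(s,(55,80,10),(90,255,120),(229,265)),.004,s)
c=f(s,(100,80,0),(135,255,255),(302,140),win=18);print(c.min(0),c.max(0))
E
```

```text
jarcap [ 522.4 -444.4   33.2   30.9   88.9]
jarall [ 520.1 -434.6   56.1   34.7  -72.8]
tin [452.6 117.4  58.5  57.7 -45.7]
torch [669.1  21.6 112.5  28.3 -45.2]
splint [361.  282.   66.8  22.  -56.3]
i_jar [ 365.6 -265.5   48.6   47.9   88.8]
i_tin [ 456.  -101.9   68.5   68.2   -1.6]
i_torch [ 630.4 -231.4  128.1   46.6  -15.7]
i_splint [630.8 211.3  80.4  33.8 -27.5]
i_jar block [ 366.5 -265.2   67.8   65.9  -73. ]
i_tin block [ 456.6 -101.4   87.2   86.8  -79.7]
i_torch block [ 629.3 -230.5  140.7   59.5  -15.6]
i_splint block [629.1 210.3  99.1  54.  -27.8]
bottle [[0.513 0.417 0.035]]
cap [[0.513 0.414 0.07 ]]
other torches etc [[0.563, 0.117, 0.02], [0.532, 0.006, 0.02], [0.564, -0.109, 0.02], [0.491, 0.309, 0.02], [0.63, 0.351, 0.02], [0.7, -0.406, 0.02]]
side:
tin [453.5 115.9  57.4  57.1 -83.4]
splint [361.9 292.1  79.9  32.4 -56.8]
i_jar [ 366.1 -275.5   46.8   33.1    6.9]
i_tin [ 457.3 -112.9   69.2   60.6    6.7]
i_torch [ 632.6 -240.   118.6   31.3  -14.9]
i_splint [632.2 203.8  79.3  32.8 -27.3]
[297. 129.] [307. 149.]
```

Emit:
{"fn": "send_rows", "kwargs": {"increments": [{"dx":1.2,"dy":-1.92,"claw":1},{"dx":2.4,"dy":-3.84,"claw":1},{"dx":3.6,"dy":-5.76,"claw":1},{"dx":4.8,"dy":-7.68,"claw":1},{"dx":6,"dy":-9.6,"claw":1}]}}

```text
schema error: expected keys dx, dy, dz, roll, claw
```

Emit:
{"fn": "send_rows", "kwargs": {"increments": [{"dx":1.2,"dy":-2,"claw":1},{"dx":2.4,"dy":-4,"claw":1},{"dx":3.6,"dy":-6,"claw":1},{"dx":4.8,"dy":-8,"claw":1},{"dx":6,"dy":-10,"claw":1}]}}

```text
schema error: expected keys dx, dy, dz, roll, claw
```

Emit:
{"fn": "send_rows", "kwargs": {"increments": [{"dx":0.2,"dy":-2.4,"claw":1},{"dx":0.4,"dy":-4.8,"claw":1},{"dx":0.6,"dy":-7.2,"claw":1},{"dx":0.8,"dy":-9.6,"claw":1},{"dx":1,"dy":-12,"claw":1}]}}

```text
schema error: expected keys dx, dy, dz, roll, claw
```

Emit:
{"fn": "send_rows", "kwargs": {"increments": [{"dx":1.2,"dy":-1.92,"dz":0,"roll":0,"claw":1},{"dx":2.4,"dy":-3.84,"dz":0,"roll":0,"claw":1},{"dx":3.6,"dy":-5.76,"dz":0,"roll":0,"claw":1},{"dx":4.8,"dy":-7.68,"dz":0,"roll":0,"claw":1},{"dx":6,"dy":-9.6,"dz":0,"roll":0,"claw":1}]}}

```text
clock: 0.72
tcp_pos: [0.3486, 0.2982, 0.2311]
orientation: [-0.0, 0.175, 0.985, -0.0]
wrist_force: [0.4, 0.4, 0.2]
finger_gap: 0.0851
grip_force: 0.0
```

Emit:
{"fn": "send_rows", "kwargs": {"increments": [{"dx":1.2,"dy":-2,"dz":0,"roll":0,"claw":1},{"dx":2.4,"dy":-4,"dz":0,"roll":0,"claw":1},{"dx":3.6,"dy":-6,"dz":0,"roll":0,"claw":1},{"dx":4.8,"dy":-8,"dz":0,"roll":0,"claw":1},{"dx":6,"dy":-10,"dz":0,"roll":0,"claw":1}]}}

```text
clock: 1.35
tcp_pos: [0.4987, 0.048, 0.2311]
orientation: [-0.0, 0.175, 0.985, 0.0]
wrist_force: [0.4, 0.8, 0.0]
finger_gap: 0.0856
grip_force: 0.0
```

Emit:
{"fn": "send_rows", "kwargs": {"increments": [{"dx":0.2,"dy":-2.4,"dz":0,"roll":0,"claw":1},{"dx":0.4,"dy":-4.8,"dz":0,"roll":0,"claw":1},{"dx":0.6,"dy":-7.2,"dz":0,"roll":0,"claw":1},{"dx":0.8,"dy":-9.6,"dz":0,"roll":0,"claw":1},{"dx":1,"dy":-12,"dz":0,"roll":0,"claw":1}]}}

```text
clock: 1.98
tcp_pos: [0.5229, -0.2521, 0.231]
orientation: [-0.0, 0.175, 0.985, 0.0]
wrist_force: [1.2, -0.2, 0.5]
finger_gap: 0.0855
grip_force: 0.0
```

Emit:
{"fn": "send_rows", "kwargs": {"increments": [{"dx":0,"dy":-2,"dz":0,"roll":0,"claw":1},{"dx":0,"dy":-4,"dz":0,"roll":0,"claw":1},{"dx":0,"dy":-6,"dz":0,"roll":0,"claw":1},{"dx":0,"dy":-7.7,"dz":0,"roll":0,"claw":1},{"dx":0,"dy":-7.7,"dz":0,"roll":0,"claw":1}]}}

```text
clock: 2.6
tcp_pos: [0.5221, -0.4457, 0.2292]
orientation: [-0.001, 0.177, 0.984, 0.0]
wrist_force: [0.5, 0.4, 0.4]
finger_gap: 0.0857
grip_force: 0.0
```

```bash
python3 - <<'E'
from h import *
from workcell import *
r=read_camera("wrist");np.save("w.npy",r,allow_pickle=True);cv2.imwrite("pics/w1.png",r["image"])
print(r["world_to_cam"],r["fx"],r["cx"],r["cy"]); print(get_state()["tcp_pos"])
for p in ((.522,-.444,.06),(.522,-.444,0)): print(proj(r,np.array(p)),proj(load("side"),np.array(p)))
E
```

```text
[[ 3.47618702e-01  9.37635788e-01  6.05761263e-04  2.37427546e-01]
 [-9.02246514e-01  3.34674176e-01 -2.71927241e-01  6.53222792e-01]
 [-2.55171445e-01  9.39804485e-02  9.62317624e-01 -2.01386665e-01]
 [ 0.00000000e+00  0.00000000e+00  0.00000000e+00  1.00000000e+00]] 345.0928580258319 276.6254723598803 205.26912991587216
[ 0.52240004 -0.44373167  0.22969608]
(np.float64(279.4533419162752), np.float64(186.4866598340412)) (np.float64(302.66598268904977), np.float64(131.72927775771177))
(np.float64(278.98612199022926), np.float64(174.40650045732602)) (np.float64(302.2339736409144), np.float64(149.25559598653808))
```

View pics/w1.png

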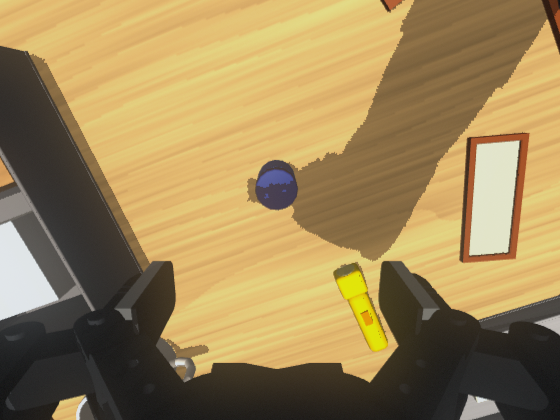

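The jar is at (277,186) in the wrist view, against a predicted (279,186), so it is about 2 mm off along the closing line. I go ahead with the grasp.

Emit:
{"fn": "send_rows", "kwargs": {"increments": [{"dx":0,"dy":0,"dz":-2.3,"roll":0,"claw":1},{"dx":0,"dy":0,"dz":-4.6,"roll":0,"claw":1},{"dx":0,"dy":0,"dz":-6.6,"roll":0,"claw":1},{"dx":0,"dy":0,"dz":-8.3,"roll":0,"claw":1},{"dx":0,"dy":0,"dz":-8.3,"roll":0,"claw":1}]}}

```text
clock: 3.28
tcp_pos: [0.5209, -0.4384, 0.0199]
orientation: [-0.004, 0.174, 0.985, 0.003]
wrist_force: [-0.4, 0.1, 0.2]
finger_gap: 0.0852
grip_force: 0.0
```

Emit:
{"fn": "send_rows", "kwargs": {"increments": [{"dx":0,"dy":0,"dz":0,"roll":0,"claw":-0.2},{"dx":0,"dy":0,"dz":0,"roll":0,"claw":-0.3},{"dx":0,"dy":0,"dz":0,"roll":0,"claw":-0.4},{"dx":0,"dy":0,"dz":0,"roll":0,"claw":-0.4},{"dx":0,"dy":0,"dz":0,"roll":0,"claw":-0.4}], "grip_force": 40}}

```text
clock: 3.9
tcp_pos: [0.5245, -0.4441, 0.0268]
orientation: [0.002, 0.175, 0.985, -0.001]
wrist_force: [-1.1, -0.0, 6.6]
finger_gap: 0.0391
grip_force: 40.3
```

Emit:
{"fn": "send_rows", "kwargs": {"increments": [{"dx":0,"dy":0,"dz":1,"roll":0,"claw":-0.4},{"dx":0,"dy":0,"dz":2,"roll":0,"claw":-0.4},{"dx":0,"dy":0,"dz":3,"roll":0,"claw":-0.4},{"dx":0,"dy":0,"dz":4,"roll":0,"claw":-0.4},{"dx":0,"dy":0,"dz":4,"roll":0,"claw":-0.4}]}}

```text
clock: 4.53
tcp_pos: [0.5245, -0.4441, 0.1271]
orientation: [0.002, 0.175, 0.985, -0.002]
wrist_force: [0.1, -0.2, -1.3]
finger_gap: 0.0393
grip_force: 40.4
```

Emit:
{"fn": "send_rows", "kwargs": {"increments": [{"dx":-1.5,"dy":1.8,"dz":0,"roll":0,"claw":-0.4},{"dx":-3,"dy":3.6,"dz":0,"roll":0,"claw":-0.4},{"dx":-4.6,"dy":5.4,"dz":0,"roll":0,"claw":-0.4},{"dx":-6.24,"dy":7.14,"dz":0,"roll":0,"claw":-0.4},{"dx":-6.24,"dy":7.14,"dz":0,"roll":0,"claw":-0.4}]}}

```text
clock: 5.15
tcp_pos: [0.362, -0.2583, 0.1215]
orientation: [-0.003, 0.175, 0.985, 0.003]
wrist_force: [0.6, 0.8, -0.5]
finger_gap: 0.0387
grip_force: 40.5
```

```bash
python3 - <<'E'
from h import *
from workcell import *
r=read_camera("wrist");cv2.imwrite("pics/w2.png",r["image"]);np.save("w.npy",r,allow_pickle=True)
for i in range(3):
    s=get_state();print(s["clock"],s["tcp_pos"].round(4),s["finger_gap"])
print(rect(r,comp(r,(0,120,40),(13,255,255),(280,230),win=150),.008))
E
```

```text
5.2 [ 0.365  -0.2616  0.1228] 0.038906557394887194
5.2 [ 0.365  -0.2616  0.1228] 0.038906557394887194
5.2 [ 0.365  -0.2616  0.1228] 0.038906557394887194
[ 366.  -268.2   68.1   68.   -72.5]
```

View pics/w2.png

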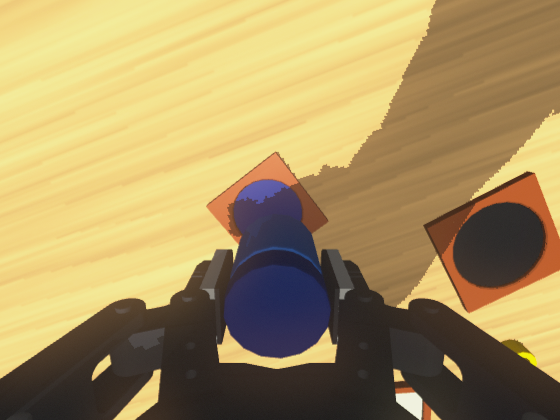

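The jar is held upright and the insert's block is just beneath it, around (267,205). Lowering.

Emit:
{"fn": "send_rows", "kwargs": {"increments": [{"dx":0,"dy":-0.05,"dz":-1.2,"roll":0,"claw":-0.4},{"dx":0,"dy":-0.05,"dz":-2.4,"roll":0,"claw":-0.4},{"dx":0,"dy":-0.05,"dz":-3.2,"roll":0,"claw":-0.4},{"dx":0,"dy":-0.05,"dz":-3.7,"roll":0,"claw":-0.4},{"dx":0,"dy":-0.05,"dz":-3.75,"roll":0,"claw":-0.4}]}}

```text
clock: 5.82
tcp_pos: [0.3678, -0.2663, 0.0299]
orientation: [0.0, 0.175, 0.985, -0.0]
wrist_force: [-1.1, 1.4, 6.6]
finger_gap: 0.0394
grip_force: 42.0
```

Emit:
{"fn": "send_rows", "kwargs": {"increments": [{"dx":0,"dy":0,"dz":-0.05,"roll":0,"claw":-0.4},{"dx":0,"dy":0,"dz":-0.05,"roll":0,"claw":-0.4},{"dx":0,"dy":0,"dz":-0.05,"roll":0,"claw":-0.4},{"dx":0,"dy":0,"dz":-0.05,"roll":0,"claw":-0.4},{"dx":0,"dy":0,"dz":-0.05,"roll":0,"claw":-0.4}]}}

```text
clock: 6.45
tcp_pos: [0.3679, -0.2663, 0.0299]
orientation: [0.001, 0.175, 0.985, -0.0]
wrist_force: [-2.6, 2.5, 9.1]
finger_gap: 0.0391
grip_force: 42.5
```

Emit:
{"fn": "send_rows", "kwargs": {"increments": [{"dx":0,"dy":0,"dz":0,"roll":0,"claw":0.1},{"dx":0,"dy":0,"dz":0,"roll":0,"claw":0.3},{"dx":0,"dy":0,"dz":0,"roll":0,"claw":0.5},{"dx":0,"dy":0,"dz":0,"roll":0,"claw":0.5},{"dx":0,"dy":0,"dz":0,"roll":0,"claw":0.5}]}}

```text
clock: 7.08
tcp_pos: [0.3672, -0.2654, 0.0288]
orientation: [-0.0, 0.175, 0.985, 0.0]
wrist_force: [0.3, -0.3, -0.7]
finger_gap: 0.064
grip_force: 0.0
```

Emit:
{"fn": "send_rows", "kwargs": {"increments": [{"dx":0,"dy":0,"dz":1.5,"roll":0,"claw":0.5},{"dx":0,"dy":0,"dz":3,"roll":0,"claw":0.7},{"dx":0,"dy":0,"dz":5,"roll":0,"claw":1},{"dx":0,"dy":0,"dz":6.4,"roll":0,"claw":1},{"dx":0,"dy":0,"dz":6.4,"roll":0,"claw":1}]}}

```text
clock: 7.7
tcp_pos: [0.3686, -0.2669, 0.1918]
orientation: [0.003, 0.175, 0.985, -0.002]
wrist_force: [0.7, 0.2, -0.4]
finger_gap: 0.0856
grip_force: 0.0
```

```bash
python3 - <<'E'
from h import *
from workcell import *
r=read_camera("wrist");s=read_camera("side");
cv2.imwrite("pics/w3.png",np.hstack([r["image"][:,80:480],cv2.resize(s["image"][100:250,280:400],(400,420))])[:, :800]);print(get_state()["tcp_pos"])
E
```

```text
[ 0.36715133 -0.26540868  0.18866695]
```

View pics/w3.png

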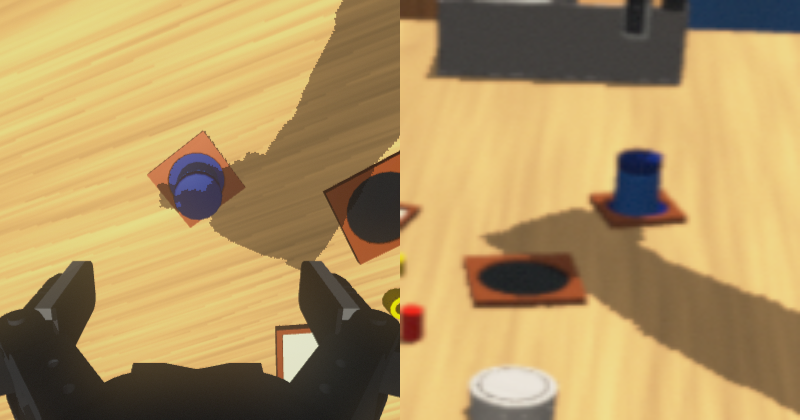

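The jar stands centred in its blue recess in both views. Next is the tin.

Emit:
{"fn": "send_rows", "kwargs": {"increments": [{"dx":0.7,"dy":2.2,"dz":0,"roll":0,"claw":1},{"dx":1.4,"dy":4.5,"dz":0,"roll":0,"claw":1},{"dx":2,"dy":6.8,"dz":0,"roll":0,"claw":1},{"dx":2.6,"dy":9.1,"dz":0,"roll":0,"claw":1},{"dx":3.2,"dy":11.3,"dz":0,"roll":0,"claw":1}]}}

```text
clock: 8.43
tcp_pos: [0.4463, 0.0191, 0.1872]
orientation: [-0.001, 0.175, 0.985, -0.0]
wrist_force: [1.0, 0.2, 0.5]
finger_gap: 0.0855
grip_force: 0.0
```

Emit:
{"fn": "send_rows", "kwargs": {"increments": [{"dx":0.2,"dy":2,"dz":0,"roll":0,"claw":1},{"dx":0.22,"dy":4,"dz":0,"roll":0,"claw":1},{"dx":0.22,"dy":4,"dz":0,"roll":0,"claw":1},{"dx":0.22,"dy":4,"dz":0,"roll":0,"claw":1},{"dx":0.22,"dy":4,"dz":0,"roll":0,"claw":1}]}}

```text
clock: 9.05
tcp_pos: [0.4524, 0.1159, 0.1882]
orientation: [-0.001, 0.176, 0.984, -0.0]
wrist_force: [-0.6, 0.4, -0.2]
finger_gap: 0.0853
grip_force: 0.0
```

```bash
python3 - <<'E'
from h import *
from workcell import *
r=read_camera("wrist");cv2.imwrite("pics/w4.png",r["image"]);print(get_state()["tcp_pos"])
u=tuple(int(v) for v in proj(r,np.array((.4525,.117,.028))));print(u)
for W in(((0,0,115),(179,60,255)),((60,0,60),(140,70,255))):
  c=comp(r,*W,u,win=60);p=cv2.minEnclosingCircle(c.astype(np.float32));print(p,rect(r,c,.028))
E
```

```text
[0.4525466  0.11582379 0.18846616]
(279, 189)
((277.0, 187.6666717529297), 33.00682830810547) [452.1 115.1  58.   57.7 -20.2]
((275.5, 177.5), 14.159902572631836) [439.5 117.8  21.1  18.3  78.5]
```

View pics/w4.png

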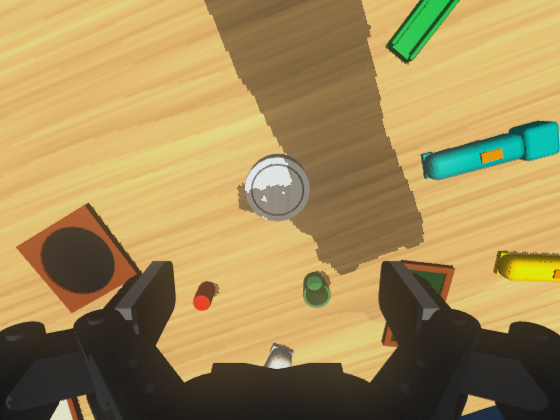

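The tin is at (277,188) with the lid on top, and it measures (0.452, 0.115), which agrees. Descending.

Emit:
{"fn": "send_rows", "kwargs": {"increments": [{"dx":0,"dy":0,"dz":-2,"roll":0,"claw":1},{"dx":0,"dy":0,"dz":-4,"roll":0,"claw":1},{"dx":0,"dy":0,"dz":-6,"roll":0,"claw":1},{"dx":0,"dy":0,"dz":-7,"roll":0,"claw":1},{"dx":0,"dy":0,"dz":-7.35,"roll":0,"claw":1}]}}

```text
clock: 9.72
tcp_pos: [0.4515, 0.1159, 0.0036]
orientation: [-0.001, 0.176, 0.984, -0.0]
wrist_force: [0.2, -0.7, -0.0]
finger_gap: 0.0853
grip_force: 0.0
```

Emit:
{"fn": "send_rows", "kwargs": {"increments": [{"dx":0,"dy":0,"dz":0,"roll":0,"claw":0.6},{"dx":0,"dy":0,"dz":0,"roll":0,"claw":0.3},{"dx":0,"dy":0,"dz":0,"roll":0,"claw":0.2},{"dx":0,"dy":0,"dz":0,"roll":0,"claw":0.2},{"dx":0,"dy":0,"dz":0,"roll":0,"claw":0.2}], "grip_force": 40}}

```text
clock: 10.35
tcp_pos: [0.454, 0.1169, 0.0065]
orientation: [0.001, 0.175, 0.985, 0.0]
wrist_force: [-1.0, -2.0, 5.9]
finger_gap: 0.0583
grip_force: 43.4
```

Emit:
{"fn": "send_rows", "kwargs": {"increments": [{"dx":0,"dy":0,"dz":1,"roll":0,"claw":0.2},{"dx":0,"dy":0,"dz":2,"roll":0,"claw":0.2},{"dx":0,"dy":0,"dz":3,"roll":0,"claw":0.2},{"dx":0,"dy":0,"dz":4,"roll":0,"claw":0.2},{"dx":0,"dy":0,"dz":4,"roll":0,"claw":0.2}]}}

```text
clock: 10.98
tcp_pos: [0.4545, 0.1174, 0.1071]
orientation: [0.002, 0.175, 0.985, 0.001]
wrist_force: [0.9, -0.4, -1.5]
finger_gap: 0.0585
grip_force: 43.4
```

```bash
python3 - <<'E'
from h import *
from workcell import *
r=read_camera("wrist");cv2.imwrite("pics/w5.png",r["image"][:,80:480]);print(get_state()["tcp_pos"])
E
```

```text
[0.45349967 0.11725548 0.10580202]
```

View pics/w5.png

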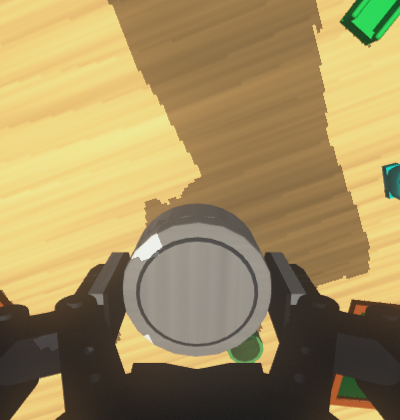

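The tin is held level between the pads. Carrying it to its insert.

Emit:
{"fn": "send_rows", "kwargs": {"increments": [{"dx":0.04,"dy":-2,"dz":0,"roll":0,"claw":0.2},{"dx":0.08,"dy":-4,"dz":0,"roll":0,"claw":0.2},{"dx":0.12,"dy":-6,"dz":0,"roll":0,"claw":0.2},{"dx":0.16,"dy":-8,"dz":0,"roll":0,"claw":0.2},{"dx":0.16,"dy":-8.7,"dz":0,"roll":0,"claw":0.2}]}}

```text
clock: 11.65
tcp_pos: [0.4561, -0.1025, 0.1039]
orientation: [-0.001, 0.177, 0.984, 0.0]
wrist_force: [-0.5, 0.3, -0.5]
finger_gap: 0.0583
grip_force: 43.4
```

Emit:
{"fn": "send_rows", "kwargs": {"increments": [{"dx":0,"dy":0,"dz":-0.8,"roll":0,"claw":0.2},{"dx":0,"dy":0,"dz":-1.8,"roll":0,"claw":0.2},{"dx":0,"dy":0,"dz":-2.8,"roll":0,"claw":0.2},{"dx":0,"dy":0,"dz":-3.5,"roll":0,"claw":0.2},{"dx":0,"dy":0,"dz":-3.8,"roll":0,"claw":0.2}]}}

```text
clock: 12.28
tcp_pos: [0.4547, -0.099, 0.0101]
orientation: [-0.002, 0.175, 0.985, 0.001]
wrist_force: [-20.2, 7.6, 71.0]
finger_gap: 0.0581
grip_force: 49.2
```

Emit:
{"fn": "send_rows", "kwargs": {"increments": [{"dx":0,"dy":0,"dz":0,"roll":0,"claw":0.2},{"dx":0,"dy":0,"dz":0,"roll":0,"claw":0.2},{"dx":0,"dy":0,"dz":0,"roll":0,"claw":0.2},{"dx":0,"dy":0,"dz":0,"roll":0,"claw":0.2},{"dx":0,"dy":0,"dz":0,"roll":0,"claw":0.2}]}}

```text
clock: 12.9
tcp_pos: [0.4547, -0.099, 0.0105]
orientation: [-0.002, 0.175, 0.985, 0.001]
wrist_force: [-6.9, 3.0, 11.6]
finger_gap: 0.0582
grip_force: 44.6
```

Emit:
{"fn": "send_rows", "kwargs": {"increments": [{"dx":0,"dy":0,"dz":0.05,"roll":0,"claw":0.5},{"dx":0,"dy":0,"dz":0.05,"roll":0,"claw":0.8},{"dx":0,"dy":0,"dz":0.05,"roll":0,"claw":1},{"dx":0,"dy":0,"dz":0.05,"roll":0,"claw":1},{"dx":0,"dy":0,"dz":0.05,"roll":0,"claw":1}]}}

```text
clock: 13.52
tcp_pos: [0.4566, -0.1005, 0.0112]
orientation: [-0.0, 0.175, 0.985, 0.0]
wrist_force: [0.1, 0.1, -0.1]
finger_gap: 0.0853
grip_force: 0.0
```

Emit:
{"fn": "send_rows", "kwargs": {"increments": [{"dx":0,"dy":0,"dz":1,"roll":0,"claw":1},{"dx":0,"dy":0,"dz":3,"roll":0,"claw":1},{"dx":0,"dy":0,"dz":5,"roll":0,"claw":1},{"dx":0,"dy":0,"dz":7.15,"roll":0,"claw":1},{"dx":0,"dy":0,"dz":7.15,"roll":0,"claw":1}]}}

```text
clock: 14.15
tcp_pos: [0.4595, -0.1016, 0.1945]
orientation: [0.004, 0.175, 0.985, -0.001]
wrist_force: [0.9, 0.4, -0.8]
finger_gap: 0.0856
grip_force: 0.0
```

```bash
python3 - <<'E'
from h import *
from workcell import *
r=read_camera("wrist");s=read_camera("side");
cv2.imwrite("pics/w6.png",np.hstack([r["image"][:,80:480],cv2.resize(s["image"][140:260,260:380],(400,420))])[:, :800]);print(get_state()["tcp_pos"])
E
```

```text
[ 0.45693586 -0.10055942  0.19032816]
```

View pics/w6.png

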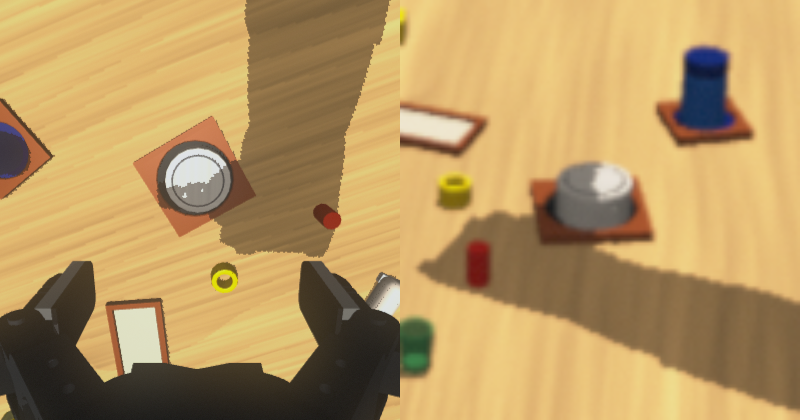

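The tin sits in its near-black recess, flat. Next is the torch.

Emit:
{"fn": "send_rows", "kwargs": {"increments": [{"dx":2,"dy":1.1,"dz":0,"roll":-0.8,"claw":1},{"dx":4,"dy":2.3,"dz":0,"roll":-1.6,"claw":1},{"dx":6,"dy":3.5,"dz":0,"roll":-2.4,"claw":1},{"dx":7.7,"dy":4.4,"dz":0,"roll":-3.1,"claw":1},{"dx":8.48,"dy":4.88,"dz":0,"roll":-3.1,"claw":1}]}}

```text
clock: 14.88
tcp_pos: [0.6694, 0.0232, 0.1865]
orientation: [-0.002, 0.382, 0.924, -0.001]
wrist_force: [-1.3, -0.8, 0.2]
finger_gap: 0.0852
grip_force: 0.0
```

```bash
python3 - <<'E'
from h import *
from workcell import *
read_camera("side");r=read_camera("wrist");cv2.imwrite("pics/w7.png",r["image"]);s=get_state();print(s["tcp_pos"],s["orientation"])
u=tuple(int(v) for v in proj(r,np.array((.669,.0215,.026))));print(u)
c=comp(r,(0,0,100),(179,60,255),u,win=110,close=13);print(rect(r,c,.026))
E
```

```text
[0.66915404 0.02312729 0.18638869] [-1.96986536e-03  3.81353947e-01  9.24426911e-01 -4.15380987e-04]
(275, 189)
[668.7  18.6 111.   28.6 -42.4]
```

View pics/w7.png

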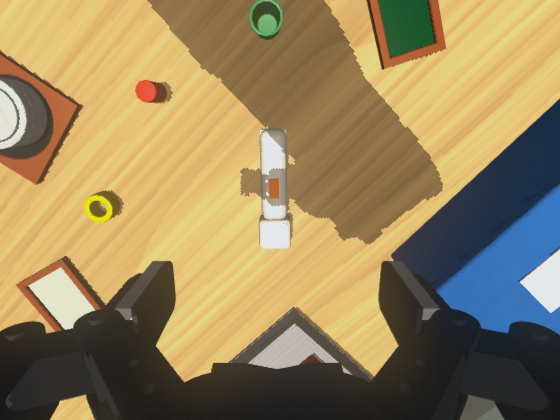

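The torch lies vertically in the view, at (273,188), with the switch on top and the jaws aligned. Descending and gripping.

Emit:
{"fn": "send_rows", "kwargs": {"increments": [{"dx":0,"dy":0,"dz":-2,"roll":0,"claw":1},{"dx":0,"dy":0,"dz":-4,"roll":0,"claw":0.8},{"dx":0,"dy":0,"dz":-5.5,"roll":0,"claw":0.5},{"dx":0,"dy":0,"dz":-6.7,"roll":0,"claw":0.3},{"dx":0,"dy":0,"dz":-7.24,"roll":0,"claw":0.2}]}}

```text
clock: 15.6
tcp_pos: [0.6653, 0.0212, 0.0058]
orientation: [-0.003, 0.383, 0.924, -0.001]
wrist_force: [-0.4, -0.2, -0.1]
finger_gap: 0.0511
grip_force: 0.0
```

Emit:
{"fn": "send_rows", "kwargs": {"increments": [{"dx":0,"dy":0,"dz":0,"roll":0,"claw":0},{"dx":0,"dy":0,"dz":0,"roll":0,"claw":-0.3},{"dx":0,"dy":0,"dz":0,"roll":0,"claw":-0.6},{"dx":0,"dy":0,"dz":0,"roll":0,"claw":-0.6},{"dx":0,"dy":0,"dz":0,"roll":0,"claw":-0.6}], "grip_force": 40}}

```text
clock: 16.23
tcp_pos: [0.67, 0.0215, 0.0109]
orientation: [0.002, 0.382, 0.924, 0.0]
wrist_force: [-1.1, 0.4, 5.8]
finger_gap: 0.0229
grip_force: 40.6
```

Emit:
{"fn": "send_rows", "kwargs": {"increments": [{"dx":0,"dy":0,"dz":1,"roll":0,"claw":-0.6},{"dx":0,"dy":0,"dz":2,"roll":0,"claw":-0.6},{"dx":0,"dy":0,"dz":3,"roll":0,"claw":-0.6},{"dx":0,"dy":0,"dz":4,"roll":0,"claw":-0.6},{"dx":0,"dy":0,"dz":4,"roll":0,"claw":-0.6}]}}

```text
clock: 16.85
tcp_pos: [0.6703, 0.0215, 0.1114]
orientation: [0.002, 0.382, 0.924, 0.001]
wrist_force: [0.4, 0.2, -0.6]
finger_gap: 0.0233
grip_force: 39.8
```

```bash
python3 - <<'E'
from h import *
from workcell import *
r=read_camera("wrist");cv2.imwrite("pics/w8.png",r["image"][:,80:480]);s=get_state();print(s["tcp_pos"],s["orientation"])
E
```

```text
[0.66928145 0.02157189 0.10966868] [9.50272006e-04 3.82296561e-01 9.24039145e-01 3.09219459e-04]
```

View pics/w8.png

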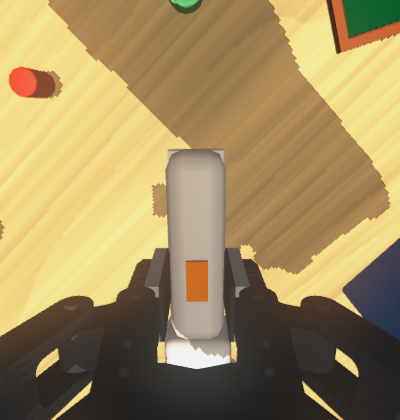

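The torch is held straight. Carrying it to its insert with a turn of +29°.

Emit:
{"fn": "send_rows", "kwargs": {"increments": [{"dx":-0.3,"dy":-2.2,"dz":0,"roll":1,"claw":-0.6},{"dx":-0.7,"dy":-4.4,"dz":0,"roll":2,"claw":-0.6},{"dx":-1,"dy":-6.6,"dz":0,"roll":3,"claw":-0.6},{"dx":-1.3,"dy":-8.8,"dz":0,"roll":3.67,"claw":-0.6},{"dx":-1.56,"dy":-10.1,"dz":0,"roll":3.67,"claw":-0.6}]}}

```text
clock: 17.52
tcp_pos: [0.6282, -0.2334, 0.1069]
orientation: [-0.001, 0.136, 0.991, 0.0]
wrist_force: [0.0, 0.3, -0.3]
finger_gap: 0.023
grip_force: 39.8
```

Emit:
{"fn": "send_rows", "kwargs": {"increments": [{"dx":0,"dy":0,"dz":-1,"roll":0,"claw":-0.6},{"dx":0,"dy":0,"dz":-2,"roll":0,"claw":-0.6},{"dx":0,"dy":0,"dz":-2.7,"roll":0,"claw":-0.6},{"dx":0,"dy":0,"dz":-3.1,"roll":0,"claw":-0.6},{"dx":0,"dy":0,"dz":-3.3,"roll":0,"claw":-0.6}]}}

```text
clock: 18.15
tcp_pos: [0.6295, -0.2306, 0.0258]
orientation: [-0.0, 0.135, 0.991, 0.0]
wrist_force: [1.3, -0.3, -0.5]
finger_gap: 0.0228
grip_force: 39.8
```

Emit:
{"fn": "send_rows", "kwargs": {"increments": [{"dx":0,"dy":0,"dz":-0.1,"roll":0,"claw":-0.6},{"dx":0,"dy":0,"dz":-0.2,"roll":0,"claw":-0.6},{"dx":0,"dy":0,"dz":-0.3,"roll":0,"claw":-0.6},{"dx":0,"dy":0,"dz":-0.4,"roll":0,"claw":-0.6},{"dx":0,"dy":0,"dz":-0.45,"roll":0,"claw":-0.6}]}}

```text
clock: 18.77
tcp_pos: [0.6296, -0.2309, 0.0152]
orientation: [-0.0, 0.136, 0.991, 0.0]
wrist_force: [-0.2, -0.2, -0.9]
finger_gap: 0.0232
grip_force: 39.8
```

Emit:
{"fn": "send_rows", "kwargs": {"increments": [{"dx":0,"dy":0,"dz":-0.05,"roll":0,"claw":-0.6},{"dx":0,"dy":0,"dz":-0.07,"roll":0,"claw":-0.6},{"dx":0,"dy":0,"dz":-0.09,"roll":0,"claw":-0.6},{"dx":0,"dy":0,"dz":-0.1,"roll":0,"claw":-0.6},{"dx":0,"dy":0,"dz":-0.1,"roll":0,"claw":-0.6}]}}

```text
clock: 19.4
tcp_pos: [0.6296, -0.2309, 0.0149]
orientation: [0.0, 0.136, 0.991, -0.0]
wrist_force: [-5.0, 1.6, 11.4]
finger_gap: 0.023
grip_force: 41.2
```

Emit:
{"fn": "send_rows", "kwargs": {"increments": [{"dx":0,"dy":0,"dz":0.05,"roll":0,"claw":-0.3},{"dx":0,"dy":0,"dz":0.05,"roll":0,"claw":0},{"dx":0,"dy":0,"dz":0.05,"roll":0,"claw":0.2},{"dx":0,"dy":0,"dz":0.05,"roll":0,"claw":0.2},{"dx":0,"dy":0,"dz":0.05,"roll":0,"claw":0.2}]}}

```text
clock: 20.02
tcp_pos: [0.6296, -0.2309, 0.0139]
orientation: [-0.0, 0.136, 0.991, 0.0]
wrist_force: [-0.6, 0.2, -0.4]
finger_gap: 0.0512
grip_force: 0.0
```

Emit:
{"fn": "send_rows", "kwargs": {"increments": [{"dx":0,"dy":0,"dz":1,"roll":0,"claw":0.2},{"dx":0,"dy":0,"dz":3,"roll":0,"claw":0.6},{"dx":0,"dy":0,"dz":5,"roll":0,"claw":1},{"dx":0,"dy":0,"dz":7,"roll":0,"claw":1},{"dx":0,"dy":0,"dz":7,"roll":0,"claw":1}]}}

```text
clock: 20.65
tcp_pos: [0.6322, -0.2322, 0.1947]
orientation: [0.005, 0.136, 0.991, -0.002]
wrist_force: [0.9, 0.2, -0.2]
finger_gap: 0.0853
grip_force: 0.0
```

```bash
python3 - <<'E'
from h import *
from workcell import *
r=read_camera("wrist");s=read_camera("side");
cv2.imwrite("pics/w9.png",np.hstack([r["image"][:,80:480],cv2.resize(s["image"][120:240,200:320],(400,420))])[:, :800]);print(get_state()["tcp_pos"])
E
```

```text
[ 0.62991593 -0.23106652  0.18947381]
```

View pics/w9.png

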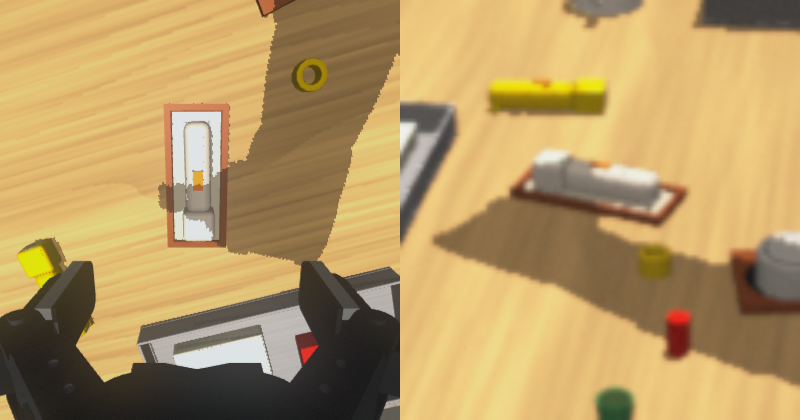

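The torch lies flat in its recess, switch up. Next is the splint.

Emit:
{"fn": "send_rows", "kwargs": {"increments": [{"dx":-1.1,"dy":2.1,"dz":0,"roll":-0.6,"claw":1},{"dx":-2.2,"dy":4.2,"dz":0,"roll":-1.2,"claw":1},{"dx":-3.3,"dy":6.3,"dz":0,"roll":-1.8,"claw":1},{"dx":-4.4,"dy":8.4,"dz":0,"roll":-2.4,"claw":1},{"dx":-5.4,"dy":10.5,"dz":0,"roll":-3,"claw":1}]}}

```text
clock: 21.38
tcp_pos: [0.4922, 0.0332, 0.187]
orientation: [-0.002, 0.34, 0.94, -0.0]
wrist_force: [1.8, 0.7, -0.3]
finger_gap: 0.0855
grip_force: 0.0
```

Emit:
{"fn": "send_rows", "kwargs": {"increments": [{"dx":-1.1,"dy":2.1,"dz":0,"roll":-0.6,"claw":1},{"dx":-2.2,"dy":4.2,"dz":0,"roll":-1.2,"claw":1},{"dx":-3.3,"dy":6.3,"dz":0,"roll":-1.8,"claw":1},{"dx":-4.4,"dy":8.4,"dz":0,"roll":-2.11,"claw":1},{"dx":-5.35,"dy":10.02,"dz":0,"roll":-2.11,"claw":1}]}}

```text
clock: 22.0
tcp_pos: [0.3585, 0.2832, 0.1872]
orientation: [-0.001, 0.473, 0.881, -0.001]
wrist_force: [0.3, 0.7, 1.0]
finger_gap: 0.0854
grip_force: 0.0
```

```bash
python3 - <<'E'
from h import *
from workcell import *
read_camera("side");read_camera("side");r=read_camera("wrist");cv2.imwrite("pics/w10.png",r["image"]);s=get_state();print(s["tcp_pos"],s["orientation"])
u=tuple(int(v) for v in proj(r,np.array((.361,.282,.018))));print(u)
c=comp(r,(50,100,30),(85,255,255),u,win=110);print(rect(r,c,.018),rect(r,c,.009))
E
```

```text
[0.35844025 0.28303945 0.18722861] [-0.00099126  0.47107407  0.88209181 -0.0015096 ]
(281, 190)
[359.7 283.8  70.1  22.5 -56.4] [360.9 282.2  72.2  23.1 -56.4]
```

View pics/w10.png

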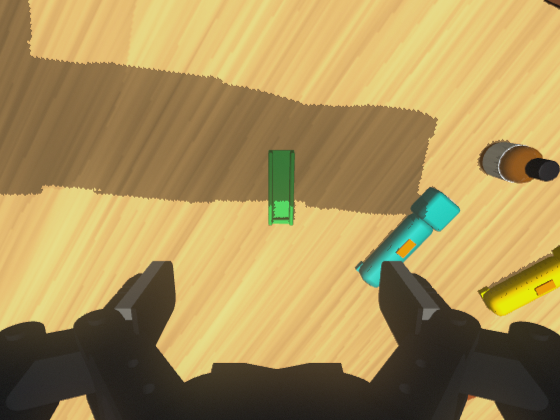

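The splint is vertical in the view at (281,187), open side up and aligned. The turquoise look-alike is clear of the jaws.

Emit:
{"fn": "send_rows", "kwargs": {"increments": [{"dx":0,"dy":0,"dz":-2,"roll":0,"claw":0.6},{"dx":0,"dy":0,"dz":-4,"roll":0,"claw":0.3},{"dx":0,"dy":0,"dz":-5.8,"roll":0,"claw":0.2},{"dx":0,"dy":0,"dz":-6.9,"roll":0,"claw":0.2},{"dx":0,"dy":0,"dz":-7.28,"roll":0,"claw":0.2}]}}

```text
clock: 22.78
tcp_pos: [0.3592, 0.2799, 0.0045]
orientation: [-0.001, 0.474, 0.881, -0.002]
wrist_force: [-0.1, 0.1, 0.5]
finger_gap: 0.0511
grip_force: 0.0
```

Emit:
{"fn": "send_rows", "kwargs": {"increments": [{"dx":0,"dy":0,"dz":0,"roll":0,"claw":0},{"dx":0,"dy":0,"dz":0,"roll":0,"claw":-0.3},{"dx":0,"dy":0,"dz":0,"roll":0,"claw":-0.55},{"dx":0,"dy":0,"dz":0,"roll":0,"claw":-0.6},{"dx":0,"dy":0,"dz":0,"roll":0,"claw":-0.6}], "grip_force": 30}}

```text
clock: 23.4
tcp_pos: [0.3621, 0.2826, 0.0084]
orientation: [0.001, 0.473, 0.881, 0.001]
wrist_force: [-0.2, -1.1, 7.2]
finger_gap: 0.0235
grip_force: 30.2
```

Emit:
{"fn": "send_rows", "kwargs": {"increments": [{"dx":0,"dy":0,"dz":1,"roll":0,"claw":-0.6},{"dx":0,"dy":0,"dz":2.5,"roll":0,"claw":-0.6},{"dx":0,"dy":0,"dz":4,"roll":0,"claw":-0.6},{"dx":0,"dy":0,"dz":5,"roll":0,"claw":-0.6},{"dx":0,"dy":0,"dz":5,"roll":0,"claw":-0.6}]}}

```text
clock: 24.02
tcp_pos: [0.3623, 0.283, 0.1342]
orientation: [0.001, 0.473, 0.881, 0.002]
wrist_force: [-0.2, -0.8, -0.8]
finger_gap: 0.023
grip_force: 29.6
```

```bash
python3 - <<'E'
from h import *
from workcell import *
r=read_camera("wrist");cv2.imwrite("pics/w11.png",r["image"][:,80:480]);s=get_state();print(s["tcp_pos"],s["orientation"])
E
```

```text
[0.36140726 0.28245247 0.1327457 ] [6.38366247e-04 4.73028363e-01 8.81046403e-01 9.97958532e-04]
```

View pics/w11.png

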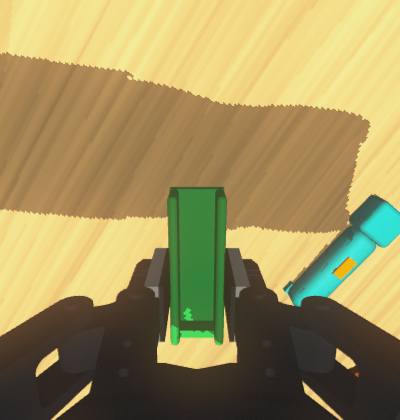

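The splint is held level. Carrying it to its insert with a turn of +29°.

Emit:
{"fn": "send_rows", "kwargs": {"increments": [{"dx":2.2,"dy":-0.6,"dz":0,"roll":0.9,"claw":-0.6},{"dx":4.4,"dy":-1.2,"dz":0,"roll":1.8,"claw":-0.6},{"dx":6.6,"dy":-1.8,"dz":0,"roll":2.7,"claw":-0.6},{"dx":8.8,"dy":-2.4,"dz":0,"roll":3.6,"claw":-0.6},{"dx":10.74,"dy":-2.86,"dz":0,"roll":3.6,"claw":-0.6}]}}

```text
clock: 24.7
tcp_pos: [0.6304, 0.2095, 0.1297]
orientation: [-0.001, 0.239, 0.971, -0.001]
wrist_force: [0.1, 0.6, -0.9]
finger_gap: 0.023
grip_force: 29.6
```

Emit:
{"fn": "send_rows", "kwargs": {"increments": [{"dx":0,"dy":0,"dz":-1,"roll":0,"claw":-0.6},{"dx":0,"dy":0,"dz":-2.5,"roll":0,"claw":-0.6},{"dx":0,"dy":0,"dz":-3.6,"roll":0,"claw":-0.6},{"dx":0,"dy":0,"dz":-4.1,"roll":0,"claw":-0.6},{"dx":0,"dy":0,"dz":-4.3,"roll":0,"claw":-0.6}]}}

```text
clock: 25.32
tcp_pos: [0.6285, 0.2104, 0.0231]
orientation: [-0.001, 0.239, 0.971, -0.0]
wrist_force: [-0.6, -0.1, 0.6]
finger_gap: 0.0235
grip_force: 29.6
```

Emit:
{"fn": "send_rows", "kwargs": {"increments": [{"dx":0,"dy":0,"dz":-0.1,"roll":0,"claw":-0.6},{"dx":0,"dy":0,"dz":-0.2,"roll":0,"claw":-0.6},{"dx":0,"dy":0,"dz":-0.3,"roll":0,"claw":-0.6},{"dx":0,"dy":0,"dz":-0.4,"roll":0,"claw":-0.6},{"dx":0,"dy":0,"dz":-0.47,"roll":0,"claw":-0.6}]}}

```text
clock: 25.95
tcp_pos: [0.6294, 0.2105, 0.0128]
orientation: [0.0, 0.239, 0.971, 0.0]
wrist_force: [-0.4, 0.6, -0.7]
finger_gap: 0.0233
grip_force: 29.6
```

Emit:
{"fn": "send_rows", "kwargs": {"increments": [{"dx":0,"dy":0,"dz":-0.04,"roll":0,"claw":-0.6},{"dx":0,"dy":0,"dz":-0.06,"roll":0,"claw":-0.6},{"dx":0,"dy":0,"dz":-0.08,"roll":0,"claw":-0.6},{"dx":0,"dy":0,"dz":-0.08,"roll":0,"claw":-0.6},{"dx":0,"dy":0,"dz":-0.08,"roll":0,"claw":-0.6}]}}

```text
clock: 26.58
tcp_pos: [0.6294, 0.2105, 0.0123]
orientation: [0.0, 0.239, 0.971, 0.0]
wrist_force: [-4.3, -0.9, 9.7]
finger_gap: 0.0232
grip_force: 30.6
```

Emit:
{"fn": "send_rows", "kwargs": {"increments": [{"dx":0,"dy":0,"dz":0.05,"roll":0,"claw":-0.4},{"dx":0,"dy":0,"dz":0.05,"roll":0,"claw":-0.1},{"dx":0,"dy":0,"dz":0.05,"roll":0,"claw":0.2},{"dx":0,"dy":0,"dz":0.05,"roll":0,"claw":0.2},{"dx":0,"dy":0,"dz":0.05,"roll":0,"claw":0.2}]}}

```text
clock: 27.2
tcp_pos: [0.6294, 0.2105, 0.0119]
orientation: [-0.0, 0.239, 0.971, -0.0]
wrist_force: [0.2, -0.3, 0.3]
finger_gap: 0.0515
grip_force: 0.0
```

Emit:
{"fn": "send_rows", "kwargs": {"increments": [{"dx":0,"dy":0,"dz":1,"roll":0,"claw":0.2},{"dx":0,"dy":0,"dz":3,"roll":0,"claw":0.6},{"dx":0,"dy":0,"dz":5,"roll":0,"claw":1},{"dx":0,"dy":0,"dz":7,"roll":0,"claw":1},{"dx":0,"dy":0,"dz":7,"roll":0,"claw":1}]}}

```text
clock: 27.82
tcp_pos: [0.6322, 0.2112, 0.1927]
orientation: [0.004, 0.239, 0.971, 0.002]
wrist_force: [-0.5, -0.0, -0.8]
finger_gap: 0.0854
grip_force: 0.0
```

```bash
python3 - <<'E'
from h import *
from workcell import *
read_camera("side");r=read_camera("wrist");s=read_camera("side");print(get_state()["tcp_pos"])
u=tuple(int(v) for v in proj(r,np.array((.6295,.2105,.022))))
c=comp(r,(50,100,125),(85,255,255),u,win=90,close=5);print("splint bright",rect(r,c,.022))
c=comp(r,(50,100,30),(85,255,255),u,win=90);print("green all",rect(r,c,.004))
print("block",rect(r,comp(r,(0,120,40),(13,255,255),u,win=150),.008))
# side: change around the bottle since the start
d=cv2.absdiff(s["image"],load("side")["image"]).max(2)
print("bottle diff",np.percentile(d[305:345,255:282],[50,95]), "splint hue grid")
h=cv2.cvtColor(r["image"],cv2.COLOR_BGR2HSV)
for t in np.arange(-26,27,4)/1000:  # profile across the recess at the middle
    a=np.deg2rad(62.3);v=proj(r,np.array((.6295+t*np.cos(a),.2105+t*np.sin(a),.022)));print(int(t*1000),h[int(v[1]),int(v[0])].tolist(),end="; ")
E
```

```text
[0.62890645 0.21045984 0.18609342]
splint bright [619.4 210.2  30.5  16.4 -28.3]
green all [631.5 207.5  79.7  37.7 -26.8]
block [629.6 208.8  99.6  53.4 -27.2]
bottle diff [15. 20.] splint hue grid
-26 [13, 154, 114]; -22 [13, 157, 112]; -18 [37, 108, 73]; -14 [39, 99, 72]; -10 [55, 137, 115]; -6 [60, 139, 147]; -2 [58, 137, 119]; 2 [59, 135, 119]; 6 [59, 136, 120]; 10 [57, 138, 109]; 14 [47, 107, 67]; 18 [15, 152, 82]; 22 [13, 157, 107]; 26 [18, 128, 147];
```

```bash
python3 - <<'E'
from h import *
from workcell import *
r=read_camera("wrist");s=read_camera("side")
u=tuple(int(v) for v in proj(r,np.array((.6295,.2105,.022))))
print("splint",rect(r,comp(r,(52,100,90),(85,255,255),u,win=90,close=5),.022))
a=load("side")["image"];t=a[300:350,250:290]
for n,(u0,v0,u1,v1) in dict(bottle=(250,300,290,350)).items():
    m=cv2.matchTemplate(s["image"],a[v0:v1,u0:u1],cv2.TM_CCOEFF_NORMED);print(n,cv2.minMaxLoc(m))
E
```

```text
splint [627.3 207.2  75.1  34.4 -22.4]
bottle (-0.5524166822433472, 0.9983465671539307, (140, 245), (250, 300))
```

The bottle hasn't moved (template match 0.998 at the same spot). The splint met the floor at TCP z 0.0123, against 0.0124 expected for lying flat, and it sits between the recess walls.

```bash
python3 -c "
from workcell import *
print(hand_in())"
```

```text
the job is handed in; nothing more can be done
None
```

The jar, tin, torch and splint are each in their own insert, right way up and flat, placed in that order. The bottle is still standing, and I handed the job in at about 28 s; the splint's final fit was checked by measurement only, as all 14 picture views were used.

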